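# Fill the tin carrier to its line and turn the keeper across

## Robot

A 7-joint arm with a two-finger parallel gripper is mounted at the origin on a cart in front of the work surface, level with it; the furniture and walls round the work are solid. World frame = base frame: x ahead of the robot, y to its left, z up, the work surface at z = 0. Lengths are in m, angles in rad, forces in N, time in s.
With the tool pointing down it reaches from about 0.4 to 0.9 m from the base axis. Payload 5.5 kg.
Tool frame: the origin (TCP) lies between the finger pads; the fingertips stand 8 mm ahead of it and the grasp point (between the pads) lies 11 mm behind it; z points along the fingers, y is the line along which they close (so a half turn about z gives the same grasp; the last joint's range is limited). The gripper opens to 85 mm and grips with 20 to 120 N. Pads are 22 mm wide; open, the fingers measure 114 mm over their backs; the gripper's body (76 mm by 85 mm) begins 54 mm behind the grasp point. The pads swing forward as they close: fully open they stand 13 mm farther back than shut.
Start: joints at [0.929, 0.501, -0.427, 1.55, 0.221, 1.138, -0.21], TCP at [0.511, -0.402, 0.239] pointing down, gripper open.
Joint ranges: [-2.88, 2.88], [-0.31, 2.03], [-1.54, 1.56], [0.2, 2.42], [-1.41, 4.55], [0.19, 2.02], [-2.57, 2.57]. Speed limits (rad/s): [2.57, 2.57, 3.14, 3.14, 3.14, 3.14, 3.14].

## Interface

Orientations are given as a unit quaternion [x, y, z, w].
In Python, from bench import manip gives the robot as it stands.
- The arm moves only by the shell command python3 shift.py [OPENING], which reads ROWS from standard input. ROWS is a JSON object whose key "motion" holds a list of rows, 1 to 5 of them, each of 6 numbers: dx, dy, dz in units of 5 mm, then a rotation vector rx, ry, rz in rad; each row shifts and turns the commanded pose from where the row before left it, along the tool's axes as they then stand; what a row does not reach is not made up. A row lasts 1/8 s, in which the tool goes at most 0.0625 m and 0.188 rad, less where a joint would pass 70% of its speed; a pose out of reach is approached as far as the arm can. OPENING is the opening from 0.0 (shut) to 1.0 (fully open), set as the command begins (- or left out keeps the last). The fingers move at their own pace and stop on an object; the grip force is fixed at half the most. Time passes only in rows, so rows that do not move let the fingers close. It prints the time, the measured TCP pose, the force, the opening and the grip force at its end. Input that does not fit is refused with a message, and nothing moves.
- manip.sense(): the state, without advancing time (a new reading comes with each control period).
- manip.get_image(name): name is "scene" or "top" or "wrist"; returns a dict with "img" (480x640x3 uint8, blue, green, red), "fovy" (degrees; the focal length in pixels is half the picture's height over the tangent of half this angle, whatever the lens; pixels are square), "cx", "cy" (the principal point, pixels), "rvec" (rotation vector, rad) and "tvec" (3), from world to camera coordinates, as OpenCV has them. Camera axes: x right, y down, z forward; pixel columns grow to the right and rows downward; lengths in m; the calibration is good to about 2 mm. A picture is of the moment at which its call begins. There is no depth.
- manip.hand_in(): hands the job in; it is judged then, once.
The state is a dict: "time": time; "joint_positions": joint angles; "joint_vel": joint speeds; "tau": joint torques, N m; "tcp_pos": TCP position; "orientation": TCP orientation; "ft_force": force on the tool from outside, world axes, zero at the start; "torque": the same for the moment, N m; "finger_gap": opening from 0.0 (shut) to 1.0 (fully open); "finger_force": force on a finger pad.
Only numpy, scipy, OpenCV 4.12 (cv2) and the standard library are available. Lean on these libraries where they do the work, as an engineer would, in place of code of your own. Each camera call takes 0.05 s, during which the arm holds its last target. There are 200 camera calls.

## Task

Fill the round wooden tin carrier: one shallow tin is already in it; stack further tins flat in it until the top of the pile is level with the dark line scored just below the rim, and leave the tin you do not need on the desk. Then turn the steel keeper fully across the mouth so that the tins cannot fall out when the carrier is carried, and leave the glue stick and the hole punch where they are.

Things in the scene. Friction and masses are not known exactly. Their poses are not given: they have to be found in the camera images.
- carrier: Light-wood tin carrier, heavy, fixed. Origin: centre of its underside, on the desk; z up. A round foot 96 mm across, 8 mm thick, carries two curved walls at its +x and -x sides that form a tube: inner diameter 68, outer 76 mm, rim 81 mm above the desk. At the +y and -y sides the tube has gaps 42 mm wide from foot to rim. On the +x side, 45.5 mm from the axis, a 15 mm post bears the keeper
- carrier_floor (a point): Centre of the tube's floor (top of the foot), 8 mm above the desk. Fingers that hold a tin across its diameter, along the carrier's y, pass down through the two gaps, so a tin can be lowered all the way and let go
- carrier_line (a point): Point on the tube's axis at the height of the dark line scored round both walls, inside and outside: 73 mm above the desk, 65 mm above the tube's floor, 8 mm below the rim
- keeper (a joint): Steel bar 15 mm wide, 4 mm thick, turning level about the upright pivot; underside 82 mm above the desk. 0 = fully across the mouth, on its stop, pointing from the pivot along the carrier's -x; it grows counter-clockwise seen from above (1.57: along the carrier's -y); other stop 2.75. Stays where left (friction 0.03 N m). A pile more than 8 mm above the line blocks it
- keeper_pivot (a point): Pivot axis of the keeper, 82 mm above the desk, 45.5 mm from the tube's axis along the carrier's +x
- keeper_knob (a point): Centre of the top of the keeper's round upright wooden knob: 14 mm in diameter, 24 mm tall, standing on the bar 80 mm from the pivot, its top 110 mm above the desk. It can be pinched or pushed; it turns with the bar
- deep_tin_a: Round closed bare metal tin with a dark screw lid, deep kind: 64 mm in diameter, 26 mm high, flat top and bottom, about 90 g, lying flat on the desk. Origin: centre of its underside, z up
- deep_tin_b: A second deep tin, the same as deep_tin_a
- deep_tin_a_top (a point): Centre of the lid of deep_tin_a, 26 mm above its origin
- deep_tin_b_top (a point): Centre of the lid of deep_tin_b, 26 mm above its origin
- shallow_tin: Round closed bare metal tin with a dark screw lid, shallow kind, lying flat on the desk: 64 mm in diameter, 13 mm high, about 50 g. Origin: centre of its underside
- loaded_tin: A shallow tin (64 mm in diameter, 13 mm high) that already lies flat on the floor of the carrier's tube. Origin: centre of its underside
- glue_stick: Bystander: glue stick standing upright, 27 mm in diameter, 94 mm tall. Origin: centre of its underside
- hole_punch: Bystander: two-hole punch, about 98 x 105 x 61 mm. Origin: centre of its underside

How it is judged:
By the outcome, as a careful person would: the job done as asked, in the order asked, and still so for the second after the job is handed in, with the robot touching nothing.
It also fails if it takes over 67 s, if anything falls off the work surface, if the arm or the gripper's body presses on something with over 40 N, if the wrist force passes 120 N, or if a joint passes its speed limit or range.

## Working session

There is one attempt and no reset: what is moved stays moved. The work goes in short steps, Python scripts to look and compute and a shell command to move; the robot and the scene stay as the last step left them, time stands still between calls to the robot, and variables do not carry over. Pictures are saved under pics/ and viewed, at most 10 in all, crops included, and the job is handed in when it is done.

```bash
ls; mkdir -p pics; python3 - <<'E'
from bench import manip
import cv2,json
print(manip.sense())
ims=[]
for n in ["scene","top","wrist"]:
    d=manip.get_image(n); cv2.imwrite(f"pics/{n}0.png",d["img"])
    print(n,{k:(v if k!="img" else 0) for k,v in d.items()})
E
```

```text
bench.py
pics
shift.py
{'time': 0.0, 'joint_positions': array([ 0.92921141,  0.50188143, -0.42676391,  1.55144834,  0.22077882,
        1.13833777, -0.21028519]), 'joint_vel': array([ 4.53105211e-04, -2.06756640e-04, -1.19799555e-03, -1.53698058e-03,
       -1.51098010e-04,  1.40522909e-03, -3.48292320e-05]), 'tau': array([ 5.10519785e-04, -5.69515121e+01, -5.81637740e+00, -2.80934215e+01,
        1.04669671e-02,  1.20886392e-02,  3.04518403e-05]), 'tcp_pos': array([ 0.51050785, -0.40122075,  0.23823658]), 'orientation': array([ 8.99395449e-01,  4.37134766e-01, -4.09052319e-04, -9.25463707e-04]), 'ft_force': array([-0.9577879 , -0.37037157,  0.05786692]), 'torque': array([0.0187929 , 0.04787507, 0.00937055]), 'finger_force': 0.0, 'finger_gap': 1.0019881280286302}
scene {'img': 0, 'fovy': 52.465617699290824, 'cx': 317.7510120533022, 'cy': 239.75415259018664, 'rvec': array([ 0.68836985, -2.58859822,  1.14840666]), 'tvec': array([0.55232078, 0.22638222, 0.72639187])}
top {'img': 0, 'fovy': 49.32470819510431, 'cx': 312.9142458378303, 'cy': 236.77003173557122, 'rvec': array([ 2.13526642, -2.11024208,  0.2042244 ]), 'tvec': array([0.03168506, 0.62438795, 0.87641834])}
wrist {'img': 0, 'fovy': 68.41646871999947, 'cx': 320.06420761765463, 'cy': 235.31021419004892, 'rvec': array([-2.7012798 ,  0.93338035,  0.14240676]), 'tvec': array([-0.64790914, -0.03819149,  0.37961081])}
```
View pics/top0.png

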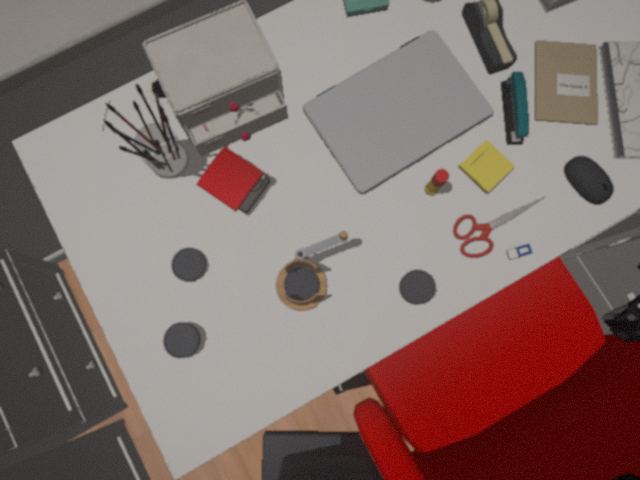

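View pics/scene0.png

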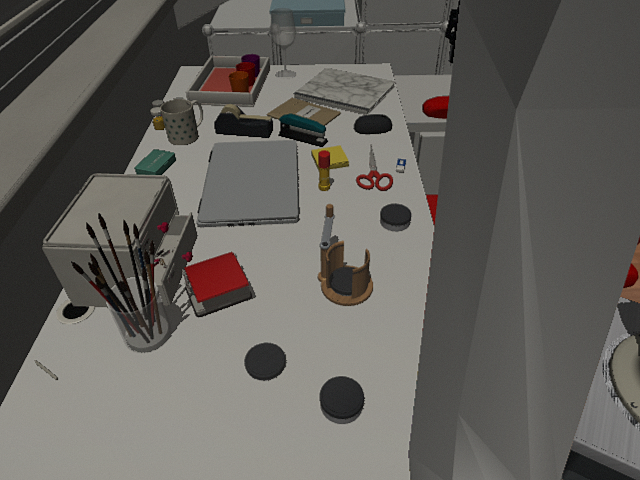

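The top view shows lids at about (189,264), (182,340) and (417,287), the carrier at (302,284), the keeper pivot at (300,255) and the knob at (344,236). In the scene view the tin at (265,360) looks shallow, while those at (342,400) and (396,217) look deep. I'll enlarge crops to measure them.

```bash
python3 - <<'E'
import cv2,numpy as np
t=cv2.imread("pics/top0.png");s=cv2.imread("pics/scene0.png")
def c(im,x,y,w,h,f):
    return cv2.resize(im[y:y+h,x:x+w],None,fx=f,fy=f,interpolation=cv2.INTER_CUBIC)
# top crops: 66x50 each x6 -> 400x300 ; brightened
A=[c(t,156,239,66,50,6),c(t,149,315,66,50,6),c(t,384,262,66,50,6),c(t,272,222,88,100,3)]
A[3]=cv2.copyMakeBorder(A[3],0,0,0,396-264,cv2.BORDER_CONSTANT)
m=np.vstack([np.hstack(A[:2]),np.hstack(A[2:])])
cv2.imwrite("pics/topc.png",cv2.convertScaleAbs(m,alpha=1.5))
B=[c(s,232,333,66,50,6),c(s,309,374,66,50,6),c(s,363,192,66,50,6),c(s,303,198,88,110,300/110)]
B[3]=cv2.copyMakeBorder(B[3],0,0,0,396-B[3].shape[1],cv2.BORDER_CONSTANT)
m=np.vstack([np.hstack(B[:2]),np.hstack(B[2:])])
cv2.imwrite("pics/scenec.png",cv2.convertScaleAbs(m,alpha=1.5))
E
```

View pics/topc.png

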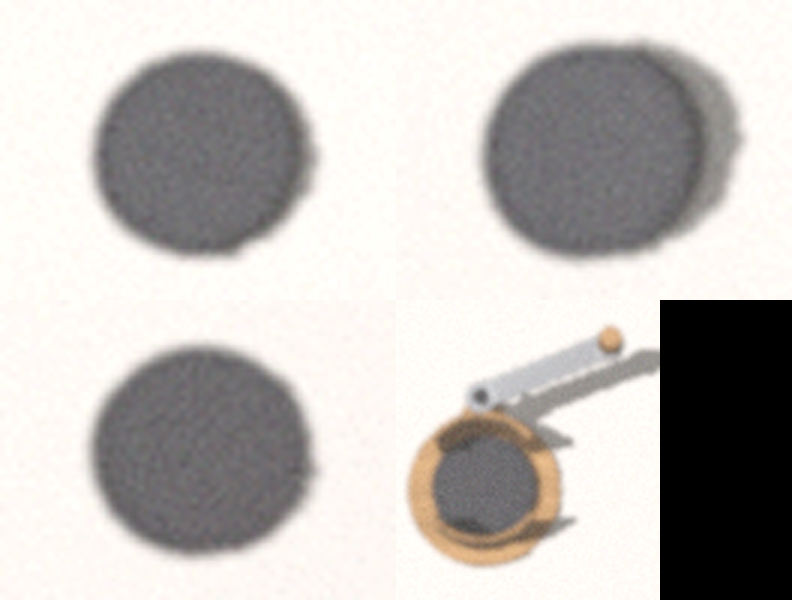

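View pics/scenec.png

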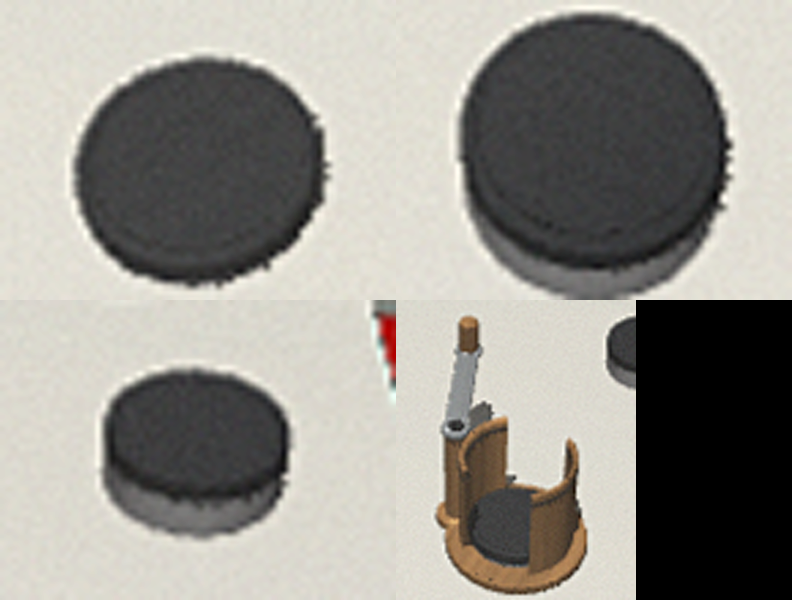

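Top crops: lid centres at (189,264.5), (182.2,340.2) and (417.3,286.9); pivot (300,254), knob top (343.7,234), foot centre (301.7,284.3). Scene crops: (265.2,359.7) is shallow, with no silver side visible. (341.8,394.8) and (395.7,213) are deep. Pivot (324.6,245), knob (329.8,205.7).

```bash
cat > h.py <<'E'
import numpy as np,cv2
from scipy.spatial.transform import Rotation as R
from bench import manip
def cam(d):
    f=240/np.tan(np.radians(d["fovy"])/2)
    K=np.array([[f,0,d["cx"]],[0,f,d["cy"]],[0,0,1]])
    M=cv2.Rodrigues(np.array(d["rvec"]))[0]; return K,M,np.array(d["tvec"])
def tri(c1,p1,c2,p2):
    P=[c[0]@np.c_[c[1],c[2]] for c in (c1,c2)]
    X=cv2.triangulatePoints(P[0],P[1],np.array(p1,float).reshape(2,1),np.array(p2,float).reshape(2,1))
    return (X[:3]/X[3]).ravel()
def onz(c,p,z):
    K,M,t=c; o=-M.T@t; r=M.T@np.linalg.solve(K,[p[0],p[1],1]); return o+r*(z-o[2])/r[2]
def proj(c,X):
    K,M,t=c; return cv2.projectPoints(np.array(X,float).reshape(-1,3),cv2.Rodrigues(M)[0],t,K,None)[0].reshape(-1,2)
def st():
    s=manip.sense(); return s,np.array(s["tcp_pos"]),R.from_quat(s["orientation"])
E
python3 - <<'E'
from h import *
np.set_printoptions(precision=4,suppress=True)
T=cam(manip.get_image("top"));S=cam(manip.get_image("scene"))
for n,a,b,z in [("shallow",(189,264.5),(265.2,359.7),.013),("deepN",(182.2,340.2),(341.8,394.8),.026),("deepF",(417.3,286.9),(395.7,213),.026),("pivot",(300,254),(324.6,245),.086),("knob",(343.7,234),(329.8,205.7),.110)]:
    X=tri(T,a,S,b); print(n,X,"top@z",onz(T,a,z),"scene@z",onz(S,b,z))
print("foot",onz(T,(301.7,284.3),.008))
s,p,r=st(); print(r.as_matrix())
E
```

```text
shallow [0.5782 0.27   0.008 ] top@z [0.5776 0.2689 0.013 ] scene@z [0.5757 0.2726 0.013 ]
deepN [0.4398 0.2714 0.0219] top@z [0.4395 0.2703 0.026 ] scene@z [0.4392 0.2738 0.026 ]
deepF [ 0.5398 -0.1529  0.0233] top@z [ 0.5396 -0.1523  0.026 ] scene@z [ 0.5385 -0.1497  0.026 ]
pivot [0.5886 0.061  0.0823] top@z [0.5883 0.061  0.086 ] scene@z [0.5862 0.0644 0.086 ]
knob [ 0.6197 -0.0133  0.1076] top@z [ 0.6197 -0.013   0.11  ] scene@z [ 0.6176 -0.0107  0.11  ]
foot [0.5437 0.0588 0.008 ]
[[ 0.6178  0.7863 -0.0007]
 [ 0.7863 -0.6178  0.0006]
 [ 0.0001 -0.0009 -1.    ]]
```

View pics/wrist0.png

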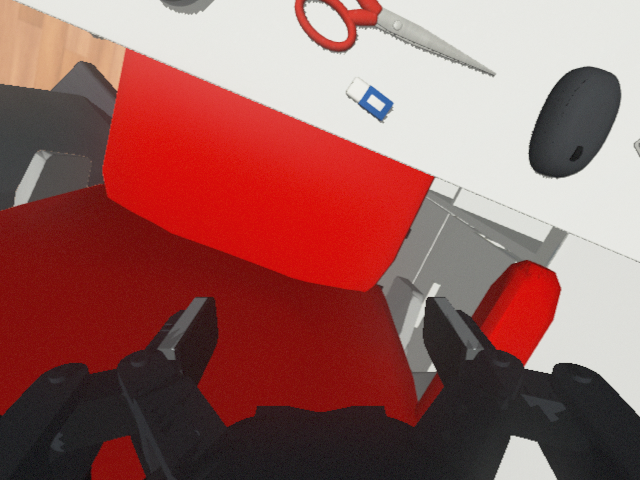

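The wrist view shows scissors and a mouse only, with the desk edge below; no tins are in view. The two deep tins (at [0.44,0.271] and [0.54,-0.152]) fill the carrier: 13+26+26 = 65 mm. The carrier axis is near (0.544,0.059), with yaw about 0.05. First I turn the tool so its y lies along the carrier's y, then go over the far deep tin.

Careful with the scale: shifts go in units of 5 mm. That gives: -0.06 m is -12, 0.02 m is 4.

```bash
echo '{"motion": [[0, 0, 0, 0, 0, 0.17], [0, 0, 0, 0, 0, 0.17], [0, 0, 0, 0, 0, 0.17], [0, 0, 0, 0, 0, 0.17], [0, 0, 0, 0, 0, 0.17]]}' | python3 shift.py 1.0
echo '{"motion": [[1, -12, 0, 0, 0, 0], [1, -12, 0, 0, 0, 0], [0, -12, 0, 0, 0, 0], [0, -12, 4, 0, 0, 0], [0, 0, 0, 0, 0, 0]]}' | python3 shift.py
python3 - <<'E'
from h import *
d=manip.get_image("wrist");cv2.imwrite("pics/w1.png",d["img"]);c=cam(d)
for p in [(.5396,-.1523,.026),(.5437,.0588,.008)]: print(proj(c,p))
g=cv2.cvtColor(d["img"],cv2.COLOR_BGR2GRAY)
print(st()[1],st()[2].as_matrix(), -c[1].T@c[2])
E
```

```text
time: 0.88
tcp_pos: [0.511, -0.4015, 0.2391]
orientation: [1.0, 0.025, -0.0, -0.0]
ft_force: [-0.0, 0.1, -0.4]
finger_gap: 1.001
finger_force: 0.0
time: 1.5
tcp_pos: [0.5071, -0.1556, 0.2185]
orientation: [0.999, 0.032, -0.001, -0.001]
ft_force: [0.8, -1.1, 1.3]
finger_gap: 0.998
finger_force: 0.0
[[320.32343205 173.75680731]]
[[100.12892992 152.61284751]]
[ 0.50768319 -0.15933736  0.21922688] [[ 9.98195339e-01  6.00419255e-02 -1.01586836e-03]
 [ 6.00425812e-02 -9.98195619e-01  6.27698016e-04]
 [-9.76347153e-04 -6.87560592e-04 -9.99999287e-01]] [ 0.581312   -0.15042127  0.35287159]
```

View pics/w1.png

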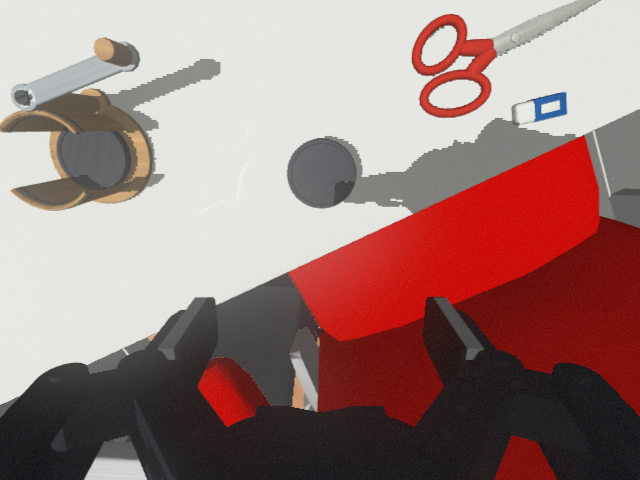

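The wrist view shows the far tin's lid at about (321,172.5), against a predicted (320.3,173.8). The calibrations agree within about 1 mm. The carrier is at the left, around (92,153). I go down on the tin.

```bash
echo '{"motion": [[6.48, -1, 6, 0, 0, 0], [0, 0, 12, 0, 0, 0], [0, 0, 12, 0, 0, 0], [0, 0, 0, 0, 0, 0], [0, 0, 0, 0, 0, 0]]}' | python3 shift.py
python3 -c "
from h import *
s,p,r=st();print(p,r.as_matrix()[:,0],r.inv().apply(np.array([.5398,-.1523,.012])-p))"
```

```text
time: 2.17
tcp_pos: [0.5415, -0.1567, 0.0714]
orientation: [1.0, 0.027, 0.001, 0.0]
ft_force: [-0.2, 0.8, 1.1]
finger_gap: 0.997
finger_force: 0.0
[ 0.54152264 -0.15666718  0.07135096] [0.99856804 0.05344996 0.0022281 ] [-0.00161898 -0.0045141   0.05934288]
```

```bash
echo '{"motion": [[-0.3, -0.9, 6, 0, 0, 0], [0, 0, 5.8, 0, 0, 0], [0, 0, 0, 0, 0, 0], [0, 0, 0, 0, 0, 0]]}' | python3 shift.py
echo '{"motion": [[0, 0, 0, 0, 0, 0], [0, 0, 0, 0, 0, 0], [0, 0, 0, 0, 0, 0], [0, 0, 0, 0, 0, 0], [0, 0, 0, 0, 0, 0]]}' | python3 shift.py 0.0
python3 -c "
from h import *
d=manip.get_image('wrist');cv2.imwrite('pics/w2.png',d['img'])
s,p,r=st();print(p,s['finger_gap'],s['finger_force'])"
```

```text
time: 2.68
tcp_pos: [0.5407, -0.1518, 0.0134]
orientation: [1.0, 0.027, 0.002, 0.001]
ft_force: [0.1, 0.2, 1.0]
finger_gap: 1.002
finger_force: 0.0
time: 3.3
tcp_pos: [0.5399, -0.1516, 0.013]
orientation: [1.0, 0.027, 0.002, 0.001]
ft_force: [-2.3, 0.1, 11.2]
finger_gap: 0.725
finger_force: 63.0
[ 0.53994017 -0.15161811  0.01298445] 0.7235658098144119 63.0214262008667
```

To row units: -0.06 m is -12, -0.05 m is -10.

```bash
echo '{"motion": [[0, 0, -10, 0, 0, 0], [0, 0, -10, 0, 0, 0], [0, 0, -10, 0, 0, 0], [0, -10, 0, 0, 0, 0], [0, -12, 0, 0, 0, 0]]}' | python3 shift.py
echo '{"motion": [[0, -10, 0, 0, 0, 0], [0, -10, 0, 0, 0, 0], [0, 0, 0, 0, 0, 0], [0, 0, 0, 0, 0, 0]]}' | python3 shift.py
python3 - <<'E'
from h import *
d=manip.get_image("wrist");cv2.imwrite("pics/w3.png",d["img"]);c=cam(d)
s,p,r=st();print(p,r.as_matrix(),s['finger_gap'])
for q in [(.5437,.0588,.008),(.5437,.0588,.081),(.588,.061,.086)]: print(proj(c,q))
E
```

```text
time: 3.98
tcp_pos: [0.5331, -0.0416, 0.1623]
orientation: [1.0, 0.025, 0.002, 0.001]
ft_force: [0.9, 1.4, -1.9]
finger_gap: 0.725
finger_force: 66.8
time: 4.47
tcp_pos: [0.5268, 0.0584, 0.1609]
orientation: [1.0, 0.028, 0.0, 0.0]
ft_force: [0.3, -0.2, -0.7]
finger_gap: 0.723
finger_force: 66.8
[0.52694075 0.05745788 0.16079675] [[ 9.98568923e-01  5.34792240e-02  2.79660140e-04]
 [ 5.34794634e-02 -9.98568513e-01 -9.33379366e-04]
 [ 2.29343406e-04  9.46999703e-04 -9.99999525e-01]] 0.7231294844296723
[[321.54207635 199.62531866]]
[[322.07047101 222.39648737]]
[[322.71006183 150.42637422]]
```

View pics/w3.png

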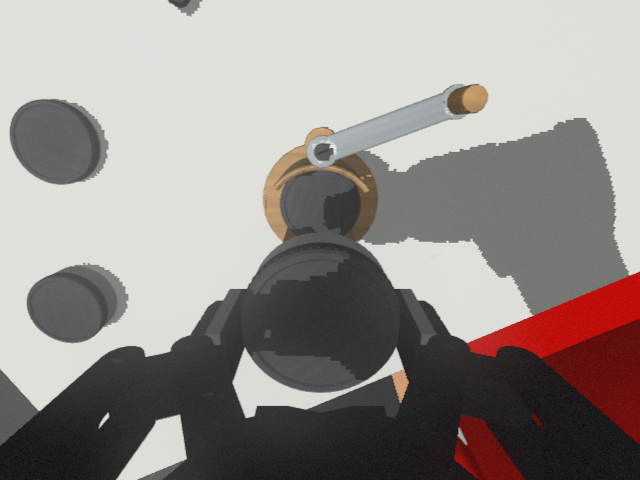

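The pivot shows at (322,152), within about 1.5 px of the prediction. The foot spans columns 263-378 and the held lid about 245-400, with its near edge at row 391. I check the predicted outlines against these.

```bash
python3 - <<'E'
from h import *
d=manip.get_image("wrist");c=cam(d);im=d["img"].copy()
s,p,r=st();th=np.linspace(0,2*np.pi,200)
def circ(x,y,z,rad,col):
    q=proj(c,np.c_[x+rad*np.cos(th),y+rad*np.sin(th),0*th+z])
    cv2.polylines(im,[np.round(q*8).astype(int)],True,col,1,cv2.LINE_AA,3)
    print(q.min(0),q.max(0))
for z,rad,col in [(.008,.048,(0,255,0)),(.021,.032,(255,255,0)),(.081,.038,(255,0,255)),(.081,.034,(255,0,0))]:
    circ(.5437,.0596,z,rad,col)
circ(p[0],p[1],p[2]+.013,.032,(0,0,255))
cv2.imwrite("pics/w4.png",cv2.resize(cv2.convertScaleAbs(im[110:410,220:520-100],alpha=1.4),None,fx=2,fy=2,interpolation=cv2.INTER_CUBIC))
E
```

```text
[261.15225938 139.39850823] [377.56456239 254.29077401]
[278.83908312 161.65586708] [359.85766569 241.34996576]
[258.62891335 160.81318567] [379.82049792 278.13929446]
[265.02261245 167.60312419] [373.4332793 272.5262513]
[241.1110022  247.88965216] [405.2193894  392.89020418]
```

View pics/w4.png

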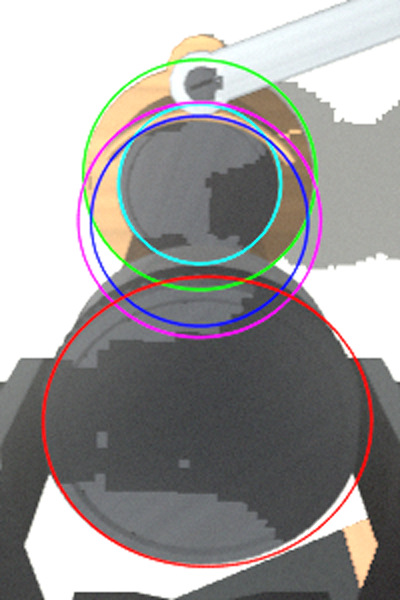

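```bash
python3 - <<'E'
from h import *
from scipy.optimize import least_squares
d=manip.get_image("wrist");c=cam(d)
hsv=cv2.cvtColor(cv2.GaussianBlur(d["img"],(3,3),0),cv2.COLOR_BGR2HSV)
m=(hsv[...,1]>60)&(hsv[...,0]<25)
L=[];Rr=[]
for v in range(135,236,4):
    u=np.where(m[v,255:390])[0]+255
    L.append((u.min(),v));Rr.append((u.max()+1,v))
print(L);print(Rr)
pts=[q for q in L if 150<=q[1]<=232]+[q for q in Rr if 172<=q[1]<=228]
W=np.array([onz(c,q,.008)[:2] for q in pts])
f=lambda a:np.hypot(W[:,0]-a[0],W[:,1]-a[1])-.048
o=least_squares(f,[.5437,.0596],loss="soft_l1",f_scale=.001);print(o.x,np.round(o.fun*1000,1))
# column profile across rim
for u in (310,322,340): print(u,[(v,*hsv[v,u]) for v in range(156,182)])
E
```

```text
[(np.int64(306), 135), (np.int64(304), 139), (np.int64(303), 143), (np.int64(296), 147), (np.int64(289), 151), (np.int64(283), 155), (np.int64(278), 159), (np.int64(275), 163), (np.int64(271), 167), (np.int64(269), 171), (np.int64(267), 175), (np.int64(265), 179), (np.int64(264), 183), (np.int64(263), 187), (np.int64(262), 191), (np.int64(262), 195), (np.int64(262), 199), (np.int64(262), 203), (np.int64(262), 207), (np.int64(263), 211), (np.int64(264), 215), (np.int64(266), 219), (np.int64(268), 223), (np.int64(269), 227), (np.int64(272), 231), (np.int64(275), 235)]
[(np.int64(318), 135), (np.int64(309), 139), (np.int64(306), 143), (np.int64(304), 147), (np.int64(304), 151), (np.int64(354), 155), (np.int64(359), 159), (np.int64(363), 163), (np.int64(366), 167), (np.int64(368), 171), (np.int64(371), 175), (np.int64(372), 179), (np.int64(374), 183), (np.int64(374), 187), (np.int64(375), 191), (np.int64(376), 195), (np.int64(376), 199), (np.int64(376), 203), (np.int64(375), 207), (np.int64(374), 211), (np.int64(373), 215), (np.int64(372), 219), (np.int64(370), 223), (np.int64(368), 227)
[... 3416 characters left out ...]
)), (168, np.uint8(17), np.uint8(90), np.uint8(113)), (169, np.uint8(16), np.uint8(101), np.uint8(137)), (170, np.uint8(16), np.uint8(106), np.uint8(159)), (171, np.uint8(16), np.uint8(107), np.uint8(165)), (172, np.uint8(16), np.uint8(105), np.uint8(155)), (173, np.uint8(17), np.uint8(102), np.uint8(142)), (174, np.uint8(16), np.uint8(84), np.uint8(124)), (175, np.uint8(16), np.uint8(48), np.uint8(102)), (176, np.uint8(10), np.uint8(9), np.uint8(87)), (177, np.uint8(110), np.uint8(9), np.uint8(85)), (178, np.uint8(100), np.uint8(9), np.uint8(86)), (179, np.uint8(100), np.uint8(9), np.uint8(89)), (180, np.uint8(90), np.uint8(3), np.uint8(89)), (181, np.uint8(105), np.uint8(6), np.uint8(89))]
```

Wrist-camera fits put the tube axis at about (0.5415,0.0594), from both the foot circle and the rim edge. I align there and lower in stages.

```bash
echo '{"motion": [[2.9, -0.2, 0, 0, 0, 0], [0, 0, 6, 0, 0, 0], [0, 0, 6, 0, 0, 0], [0, 0, 0, 0, 0, 0], [0, 0, 0, 0, 0, 0]]}' | python3 shift.py
python3 -c "
from h import *
s,p,r=st();print(p,r.as_matrix()[:,0],r.inv().apply(np.array([.5413,.0594,.035])-p),s['ft_force'])"
```

```text
time: 5.25
tcp_pos: [0.5424, 0.0605, 0.1013]
orientation: [1.0, 0.027, 0.001, -0.0]
ft_force: [0.4, -0.1, -0.7]
finger_gap: 0.725
finger_force: 66.8
[0.54236758 0.06054193 0.10127596] [0.99852694 0.05424672 0.00111448] [-0.00120181  0.0011029   0.06627432] [ 0.42664744 -0.10263519 -0.69712183]
```

To row units: 0.014 m is 2.8, 0.01 m is 2.

```bash
echo '{"motion": [[-0.24, 0.22, 2, 0, 0, 0], [0, 0, 2.8, 0, 0, 0], [0, 0, 1.6, 0, 0, 0], [0, 0, 0, 0, 0, 0]]}' | python3 shift.py
python3 -c "
from h import *
s,p,r=st();print(p,r.inv().apply(np.array([.5413,.0594,.035])-p),s['ft_force'],s['torque'])"
```

```text
time: 5.75
tcp_pos: [0.5406, 0.0594, 0.068]
orientation: [1.0, 0.027, 0.0, -0.0]
ft_force: [4.1, -0.9, -2.6]
finger_gap: 0.727
finger_force: 66.8
[0.5406226  0.05940214 0.06803653] [6.55172517e-04 4.49353795e-05 3.30369500e-02] [ 4.05151785 -0.89823109 -2.57388773] [-0.07587948 -0.68872186  0.01634975]
```

To row units: 0.009 m is 1.8, 0.006 m is 1.2.

```bash
echo '{"motion": [[0.24, 0, 1, 0, 0, 0], [0, 0, 1.8, 0, 0, 0], [0, 0, 1.8, 0, 0, 0], [0, 0, 1.2, 0, 0, 0], [0, 0, 0, 0, 0, 0]]}' | python3 shift.py
python3 -c "
from h import *
s,p,r=st();print(p,s['ft_force'],s['torque'])"
```

```text
time: 6.38
tcp_pos: [0.5408, 0.0595, 0.0389]
orientation: [1.0, 0.027, -0.001, 0.0]
ft_force: [0.2, 0.3, -0.6]
finger_gap: 0.724
finger_force: 66.9
[0.54080722 0.05946433 0.03888838] [ 0.21985859  0.33314213 -0.6215437 ] [0.02728971 0.04543023 0.01972047]
```

```bash
echo '{"motion": [[0, 0, 0.8, 0, 0, 0], [0, 0, 0.2, 0, 0, 0], [0, 0, 0, 0, 0, 0]]}' | python3 shift.py
echo '{"motion": [[0, 0, 0, 0, 0, 0], [0, 0, 0, 0, 0, 0], [0, 0, 0, 0, 0, 0]]}' | python3 shift.py 1.0
echo '{"motion": [[0, 0, -8, 0, 0, 0], [0, 0, -12, 0, 0, 0], [0, 0, -12, 0, 0, 0], [0, 0, 0, 0, 0, 0], [0, 0, 0, 0, 0, 0]]}' | python3 shift.py
python3 - <<'E'
from h import *
s,p,r=st();print(p,r.as_matrix()[:,0],r.inv().apply(np.array([.4397,.2707,.16])-p))
d=manip.get_image("wrist");c=cam(d);cv2.imwrite("pics/w5.png",d["img"]);print(proj(c,[(.5418,.0594,.047),(.5418,.0594,.081)]))
E
```

```text
time: 6.75
tcp_pos: [0.5413, 0.0595, 0.0346]
orientation: [1.0, 0.027, -0.0, 0.0]
ft_force: [0.3, 0.8, -1.1]
finger_gap: 0.724
finger_force: 66.9
time: 7.12
tcp_pos: [0.5415, 0.0595, 0.0347]
orientation: [1.0, 0.027, 0.0, -0.0]
ft_force: [0.3, 0.2, 0.4]
finger_gap: 1.002
finger_force: 0.0
time: 7.75
tcp_pos: [0.5411, 0.0592, 0.1946]
orientation: [1.0, 0.027, 0.0, 0.0]
ft_force: [0.4, 0.1, 0.0]
finger_gap: 1.0
finger_force: 0.0
[0.54105532 0.05917771 0.19463724] [9.98508402e-01 5.45975731e-02 2.77700227e-04] [-0.08966515 -0.21675666  0.03451129]
[[320.7772034  220.15665646]
 [320.87738494 231.82703729]]
```

```bash
echo '{"motion": [[-4, -10, 0, 0, 0, 0], [-5, -11, 0, 0, 0, 0], [-6, -11, 0, 0, 0, 0], [-6, -10, 0, 0, 0, 0], [-3.2, -1.6, 0, 0, 0, 0]]}' | python3 shift.py
echo '{"motion": [[0, 0, 0, 0, 0, 0], [0, 0, 0, 0, 0, 0], [0, 0, 0, 0, 0, 0]]}' | python3 shift.py
python3 - <<'E'
from h import *
from scipy.optimize import least_squares
s,p,r=st();print(p,r.as_matrix()[:,0])
d=manip.get_image("wrist");c=cam(d);cv2.imwrite("pics/w6.png",d["img"])
e=proj(c,(.4397,.2707,.026))[0];print("pred",e)
x,y=e.astype(int)
g=cv2.cvtColor(d["img"],cv2.COLOR_BGR2GRAY);hsv=cv2.cvtColor(d["img"],cv2.COLOR_BGR2HSV)
cr=cv2.resize(d["img"][y-75:y+75,x-100:x+100],None,fx=4,fy=4,interpolation=cv2.INTER_CUBIC);cv2.imwrite("pics/w6c.png",cr)
for v in (y-10,y,y+10): print(v,list(g[v,x-60:x+60:3]))
print([(v,g[v,x]) for v in range(y-60,y+60,3)])
E
```

```text
time: 8.43
tcp_pos: [0.4048, 0.2738, 0.1932]
orientation: [1.0, 0.031, -0.002, -0.0]
ft_force: [-0.2, -0.3, -0.3]
finger_gap: 1.003
finger_force: 0.0
time: 8.8
tcp_pos: [0.4099, 0.2688, 0.1942]
orientation: [1.0, 0.026, -0.0, 0.0]
ft_force: [0.3, 0.3, 0.1]
finger_gap: 0.995
finger_force: 0.0
[0.40986479 0.26878427 0.19423311] [ 9.98673285e-01  5.14940443e-02 -1.81747906e-04]
pred [320.50263029 181.04745214]
171 [np.uint8(204), np.uint8(207), np.uint8(205), np.uint8(205), np.uint8(206), np.uint8(205), np.uint8(203), np.uint8(162), np.uint8(92), np.uint8(85), np.uint8(91), np.uint8(91), np.uint8(89), np.uint8(90), np.uint8(86), np.uint8(87), np.uint8(89), np.uint8(85), np.uint8(86), np.uint8(85), np.uint8(84), np.uint8(87), np.uint8(82), np.uint8(83), np.uint8(83), np.uint8(84), np.uint8(84), np.uint8(83), np.uint8(81), np.uint8(77), np.uint8(83), np.uint8(85), np.uint8(108), np.uint8(111), np.uint8(206), np.uint8(202), np.uint8(202), np.uint8(205), np.uint8(203), np.uint8(205)]
181 [np.uint8(205), np.uint8(205), np.uint8(204), np.uint8(204), np.uint8(204), np.uint8(203), np.uint8(205)
[... 1209 characters left out ...]
142, np.uint8(108)), (145, np.uint8(77)), (148, np.uint8(78)), (151, np.uint8(87)), (154, np.uint8(84)), (157, np.uint8(87)), (160, np.uint8(84)), (163, np.uint8(84)), (166, np.uint8(85)), (169, np.uint8(82)), (172, np.uint8(85)), (175, np.uint8(83)), (178, np.uint8(86)), (181, np.uint8(86)), (184, np.uint8(83)), (187, np.uint8(85)), (190, np.uint8(83)), (193, np.uint8(85)), (196, np.uint8(86)), (199, np.uint8(87)), (202, np.uint8(88)), (205, np.uint8(87)), (208, np.uint8(87)), (211, np.uint8(85)), (214, np.uint8(84)), (217, np.uint8(107)), (220, np.uint8(204)), (223, np.uint8(204)), (226, np.uint8(204)), (229, np.uint8(205)), (232, np.uint8(204)), (235, np.uint8(202)), (238, np.uint8(205))]
```

View pics/w6.png

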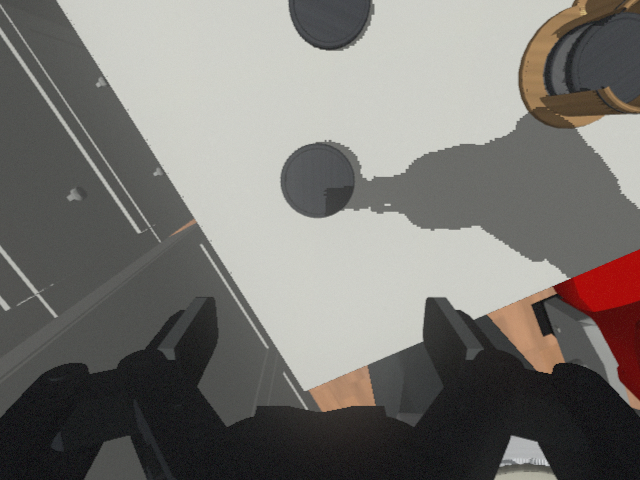

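The near tin's lid centre is at (318,179.5), against a predicted (320.5,181), so the tin is at about (0.4408,0.2725). The placed tin sits inside the carrier at the right.

```bash
echo '{"motion": [[6.2, -0.4, 6, 0, 0, 0], [0, 0, 11, 0, 0, 0], [0, 0, 8, 0, 0, 0], [0, 0, 0, 0, 0, 0], [0, 0, 0, 0, 0, 0]]}' | python3 shift.py
python3 -c "
from h import *
s,p,r=st();print(p,r.as_matrix()[:,0],r.inv().apply(np.array([.4408,.2725,.013])-p))"
```

```text
time: 9.48
tcp_pos: [0.4405, 0.2744, 0.0707]
orientation: [1.0, 0.027, 0.001, -0.0]
ft_force: [-0.3, 0.5, 0.2]
finger_gap: 0.999
finger_force: 0.0
[0.44049655 0.27442757 0.07073724] [0.99853117 0.054164   0.00132995] [0.00012181 0.00198729 0.05773589]
```

```bash
echo '{"motion": [[0, 0.4, 6, 0, 0, 0], [0, 0, 5.5, 0, 0, 0], [0, 0, 0, 0, 0, 0], [0, 0, 0, 0, 0, 0]]}' | python3 shift.py
echo '{"motion": [[0, 0, 0, 0, 0, 0], [0, 0, 0, 0, 0, 0], [0, 0, 0, 0, 0, 0], [0, 0, 0, 0, 0, 0], [0, 0, 0, 0, 0, 0]]}' | python3 shift.py 0.0
echo '{"motion": [[0, 0, -12, 0, 0, 0], [0, 0, -12, 0, 0, 0], [0, 0, -12, 0, 0, 0], [0, 0, 0, 0, 0, 0], [0, 0, 0, 0, 0, 0]]}' | python3 shift.py
python3 -c "
from h import *
s,p,r=st();print(p,r.as_matrix()[:,0],r.inv().apply(np.array([.5416,.0594,.125])-p))"
```

```text
time: 9.98
tcp_pos: [0.441, 0.2731, 0.0141]
orientation: [1.0, 0.027, 0.001, -0.001]
ft_force: [0.2, 0.5, -0.2]
finger_gap: 1.0
finger_force: 0.0
time: 10.6
tcp_pos: [0.4407, 0.2727, 0.014]
orientation: [1.0, 0.027, 0.001, -0.0]
ft_force: [-1.7, -1.0, 10.5]
finger_gap: 0.729
finger_force: 63.0
time: 11.22
tcp_pos: [0.4395, 0.2716, 0.1922]
orientation: [1.0, 0.027, 0.0, 0.0]
ft_force: [1.3, -0.7, -0.4]
finger_gap: 0.724
finger_force: 66.4
[0.43948689 0.27158076 0.19220828] [9.98515273e-01 5.44667273e-02 7.90720318e-04] [0.09035156 0.21739771 0.06737612]
```

```bash
echo '{"motion": [[4.4, 11, 0, 0, 0, 0], [4.4, 11, 0, 0, 0, 0], [4.4, 11, 0, 0, 0, 0], [4, 9, 0, 0, 0, 0], [0.86, 1.48, 0, 0, 0, 0]]}' | python3 shift.py
echo '{"motion": [[0, 0, 6, 0, 0, 0], [0, 0, 6, 0, 0, 0], [0, 0, 0, 0, 0, 0], [0, 0, 0, 0, 0, 0]]}' | python3 shift.py
python3 -c "
from h import *
s,p,r=st();print(p,r.as_matrix()[:,0],r.inv().apply(np.array([.5416,.0594,.062])-p))"
```

```text
time: 11.85
tcp_pos: [0.5415, 0.0548, 0.1896]
orientation: [1.0, 0.024, -0.002, 0.001]
ft_force: [-0.2, 0.2, -0.8]
finger_gap: 0.725
finger_force: 66.4
time: 12.35
tcp_pos: [0.5414, 0.0608, 0.1321]
orientation: [1.0, 0.028, -0.0, -0.0]
ft_force: [-0.5, 0.0, -1.0]
finger_gap: 0.721
finger_force: 66.4
[0.5413969  0.06082434 0.13208791] [ 9.98429866e-01  5.60113853e-02 -7.26017814e-04] [0.00017389 0.00146652 0.07008712]
```

To row units: 0.02 m is 4, 0.015 m is 3.

```bash
echo '{"motion": [[0, 0.24, 4, 0, 0, 0], [0, 0, 3, 0, 0, 0], [0, 0, 2, 0, 0, 0], [0, 0, 0, 0, 0, 0]]}' | python3 shift.py
echo '{"motion": [[0, 0, 1.6, 0, 0, 0], [0, 0, 1.6, 0, 0, 0], [0, 0, 0, 0, 0, 0]]}' | python3 shift.py
python3 -c "
from h import *
s,p,r=st();print(p,r.inv().apply(np.array([.5416,.0594,.062])-p),s['ft_force'],s['torque'])"
```

```text
time: 12.85
tcp_pos: [0.5418, 0.059, 0.0868]
orientation: [1.0, 0.028, -0.0, -0.0]
ft_force: [0.5, -0.3, -0.3]
finger_gap: 0.722
finger_force: 66.5
time: 13.22
tcp_pos: [0.5417, 0.0588, 0.0705]
orientation: [1.0, 0.027, -0.0, -0.0]
ft_force: [0.2, 1.4, -1.2]
finger_gap: 0.726
finger_force: 66.5
[0.54171234 0.05879975 0.07054641] [-7.76792330e-05 -6.03978159e-04  8.54653351e-03] [ 0.16200684  1.43197279 -1.20828417] [ 0.04235515 -0.2341127   0.01174278]
```

To row units: 0.005 m is 1, 0.0035 m is 0.7.

```bash
echo '{"motion": [[0, 0, 1, 0, 0, 0], [0, 0, 0.7, 0, 0, 0], [0, 0, 0, 0, 0, 0]]}' | python3 shift.py
echo '{"motion": [[0, 0, 0, 0, 0, 0], [0, 0, 0, 0, 0, 0], [0, 0, 0, 0, 0, 0]]}' | python3 shift.py 1.0
echo '{"motion": [[0, 0, -8, 0, 0, 0], [0, 0, -12, 0, 0, 0], [0, 0, -8, 0, 0, 0], [0, 0, 0, 0, 0, 0], [0, 0, 0, 0, 0, 0]]}' | python3 shift.py
python3 - <<'E'
from h import *
s,p,r=st();print(p,r.as_matrix()[:,0],s['joint_positions'])
d=manip.get_image("wrist");c=cam(d);cv2.imwrite("pics/w7.png",d["img"])
t=manip.get_image("top");S=manip.get_image("scene");cv2.imwrite("pics/top7.png",t["img"])
a=cv2.resize(d["img"],(400,300));
x,y=300,180
b=cv2.resize(S["img"][195:310,290:443],(400,300),interpolation=cv2.INTER_CUBIC)
e=cv2.resize(t["img"][222:322,255:388],(400,300),interpolation=cv2.INTER_CUBIC)
f=cv2.resize(d["img"][60:300,160:480],(400,300))
cv2.imwrite("pics/m7.png",cv2.convertScaleAbs(np.vstack([np.hstack([a,f]),np.hstack([b,e])]),alpha=1.3))
T=cam(t)
for n,q in [("pivot",(.587,.0615,.086)),("knob",(.6197,-.013,.11))]: print(n,proj(c,q),proj(T,q))
E
```

```text
time: 13.6
tcp_pos: [0.5417, 0.0588, 0.0623]
orientation: [1.0, 0.027, -0.0, -0.0]
ft_force: [0.5, 0.6, -1.6]
finger_gap: 0.725
finger_force: 66.5
time: 13.98
tcp_pos: [0.5417, 0.0587, 0.0626]
orientation: [1.0, 0.027, -0.0, 0.0]
ft_force: [-0.5, -0.3, 0.3]
finger_gap: 0.995
finger_force: 0.0
time: 14.6
tcp_pos: [0.5412, 0.0585, 0.2022]
orientation: [1.0, 0.027, -0.0, 0.0]
ft_force: [0.1, -0.5, -0.8]
finger_gap: 0.999
finger_force: 0.0
[0.54123306 0.05845447 0.20217621] [ 9.98510837e-01  5.45515732e-02 -4.83884999e-04] [ 0.21997156  0.35826826 -0.46055223  1.85345209  0.18996091  0.97353083
 -1.8390043 ]
pivot [[320.42134344 169.01143385]] [[299.71402247 254.72998261]]
knob [[444.66520967 126.39619707]] [[343.70689593 233.97250383]]
```

View pics/m7.png

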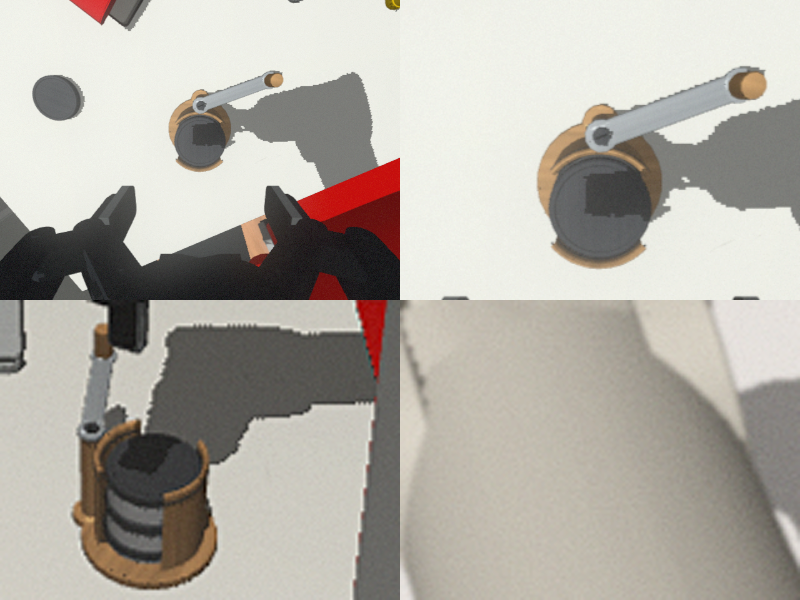

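The composite shows the pile flat in the tube at the scored line, with the keeper still open. The knob is at about (443,127) and the pivot at (320,168) in the wrist view, both matching predictions. The shallow tin is still on the desk. Now I turn the tool tangential to the keeper's swing.

```bash
echo '{"motion": [[0, 0, 0, 0, 0, -0.175], [0, 0, 0, 0, 0, -0.175], [0, 0, 0, 0, 0, -0.175], [0, 0, 0, 0, 0, -0.175], [0, 0, 0, 0, 0, -0.175]]}' | python3 shift.py
echo '{"motion": [[0, 0, 0, 0, 0, -0.175], [0, 0, 0, 0, 0, -0.175], [0, 0, 0, 0, 0, -0.175], [0, 0, 0, 0, 0, -0.175], [0, 0, 0, 0, 0, -0.175]]}' | python3 shift.py 0.6
echo '{"motion": [[0, 0, 0, 0, 0, -0.178], [0, 0, 0, 0, 0, 0], [0, 0, 0, 0, 0, 0]]}' | python3 shift.py
python3 -c "
from h import *
s,p,r=st();print(p,r.as_matrix(),r.inv().apply(np.array([.6197,-.0130,.15])-p),s['joint_positions'])"
```

```text
time: 15.38
tcp_pos: [0.5409, 0.0588, 0.2012]
orientation: [0.893, 0.451, -0.001, -0.001]
ft_force: [-0.2, 0.1, -0.6]
finger_gap: 1.001
finger_force: 0.0
time: 16.0
tcp_pos: [0.541, 0.0587, 0.2013]
orientation: [0.617, 0.787, -0.001, -0.001]
ft_force: [-0.0, -0.9, 0.6]
finger_gap: 0.601
finger_force: 0.0
time: 16.38
tcp_pos: [0.5414, 0.0587, 0.2019]
orientation: [0.549, 0.836, -0.0, -0.001]
ft_force: [-0.6, 0.2, -0.5]
finger_gap: 0.592
finger_force: 0.0
[0.54135581 0.05869786 0.2018965 ] [[-3.97275876e-01  9.17698418e-01 -1.22146529e-03]
 [ 9.17698857e-01  3.97276564e-01  3.74340759e-04]
 [ 8.28791455e-04 -9.72220744e-04 -9.99999184e-01]] [-0.09696431  0.04346292  0.05177392] [ 0.51905934  0.45337693 -0.85576942  1.84360874  0.39615029  1.02627762
 -0.08888066]
```

Careful with the scale: shifts go in units of 5 mm. That gives: -0.05 m is -10, -0.047 m is -9.4.

```bash
echo '{"motion": [[-10, 4.4, 0, 0, 0, 0], [-9.4, 4.3, 0, 0, 0, 0], [0, 0, 8, 0, 0, 0], [0, 0, 0, 0, 0, 0], [0, 0, 0, 0, 0, 0]]}' | python3 shift.py 0.5
python3 -c "
from h import *
s,p,r=st();print(p,r.as_matrix()[:,1],r.inv().apply(np.array([.6197,-.0130,.099])-p))
d=manip.get_image('wrist');c=cam(d);print(proj(c,[(.6197,-.013,.11),tuple(p)]));cv2.imwrite('pics/w8.png',d['img'])
h=cv2.cvtColor(d['img'],cv2.COLOR_BGR2HSV);m=((h[...,1]>60)&(h[...,0]<25)&(h[...,0]>8)).astype(np.uint8)
n,l,stt,ce=cv2.connectedComponentsWithStats(m);print([(tuple(stt[i]),ce[i]) for i in range(1,n) if stt[i][4]>150])"
```

```text
time: 17.0
tcp_pos: [0.6203, -0.0114, 0.1634]
orientation: [0.547, 0.837, 0.0, -0.0]
ft_force: [0.8, 0.5, 0.4]
finger_gap: 0.5
finger_force: 0.0
[ 0.62032103 -0.0114195   0.16335815] [9.16006935e-01 4.01162233e-01 3.96551321e-04] [-0.00122725 -0.00122842  0.06435713]
[[318.5089102  267.67701802]
 [320.84061755 312.53558703]]
[((np.int32(180), np.int32(17), np.int32(45), np.int32(106), np.int32(1011)), array([194.14144411,  64.01186944])), ((np.int32(220), np.int32(30), np.int32(107), np.int32(132), np.int32(3055)), array([289.99443535, 102.24746318])), ((np.int32(0), np.int32(105), np.int32(48), np.int32(65), np.int32(1507)), array([ 19.45985401, 129.93895156])), ((np.int32(307), np.int32(244), np.int32(22), np.int32(32), np.int32(556)), array([317.82194245, 259.95503597]))]
```

```bash
echo '{"motion": [[-0.2, -0.2, 6, 0, 0, 0], [0, 0, 6, 0, 0, 0], [0, 0, 0.8, 0, 0, 0], [0, 0, 0, 0, 0, 0], [0, 0, 0, 0, 0, 0]]}' | python3 shift.py
echo '{"motion": [[0, 0, 0, 0, 0, 0], [0, 0, 0, 0, 0, 0], [0, 0, 0, 0, 0, 0], [0, 0, 0, 0, 0, 0], [0, 0, 0, 0, 0, 0]]}' | python3 shift.py 0.0
python3 -c "
from h import *
s,p,r=st();print(p,r.as_matrix()[:,:2],s['torque'],r.inv().apply(np.array([.587,.0615,p[2]])-p))"
```

```text
time: 17.68
tcp_pos: [0.6212, -0.0137, 0.1004]
orientation: [0.547, 0.837, 0.001, 0.001]
ft_force: [-0.1, 0.3, 1.0]
finger_gap: 0.497
finger_force: 0.0
time: 18.3
tcp_pos: [0.6205, -0.014, 0.0994]
orientation: [0.548, 0.837, 0.0, 0.001]
ft_force: [-0.8, -0.4, 5.7]
finger_gap: 0.132
finger_force: 58.6
[ 0.62048332 -0.01403019  0.09940706] [[-4.00485183e-01  9.16302376e-01]
 [ 9.16302939e-01  4.00485779e-01]
 [-7.36856385e-04  1.04727092e-03]] [-0.06461815  0.26727766  0.04888894] [ 8.26181044e-02 -4.32079063e-04 -6.13302319e-05]
```

To row units: -0.0127 m is -2.54, 0.001 m is 0.2.

```bash
echo '{"motion": [[0.2, -2.54, 0, 0, 0, 0.16], [0.2, -2.54, 0, 0, 0, 0.16], [0.2, -2.54, 0, 0, 0, 0.16], [0, 0, 0, 0, 0, 0]]}' | python3 shift.py
python3 -c "
from h import *
s,p,r=st();print(p,s['ft_force'],s['torque'],r.inv().apply(np.array([.587,.0615,p[2]])-p))"
```

```text
time: 18.8
tcp_pos: [0.5823, -0.0205, 0.0994]
orientation: [0.731, 0.682, 0.0, 0.001]
ft_force: [-0.9, 0.0, 4.6]
finger_gap: 0.133
finger_force: 58.7
[ 0.58233853 -0.02050462  0.09941581] [-0.85135012  0.0414122   4.59711251] [-0.04936521  0.31538105  0.09159276] [ 8.21305230e-02 -1.02990336e-03 -6.23806135e-05]
```

Forces are low; continuing the arc.

To row units: -0.0127 m is -2.54, 0.001 m is 0.2.

```bash
echo '{"motion": [[0.2, -2.54, 0, 0, 0, 0.16], [0.2, -2.54, 0, 0, 0, 0.16], [0.2, -2.54, 0, 0, 0, 0.16], [0.2, -2.54, 0, 0, 0, 0.16], [0, 0, 0, 0, 0, 0]]}' | python3 shift.py
echo '{"motion": [[0.2, -2.54, 0, 0, 0, 0.16], [0.2, -2.54, 0, 0, 0, 0.16], [0.2, -2.54, 0, 0, 0, 0.16], [0, 0, 0, 0, 0, 0]]}' | python3 shift.py
python3 -c "
from h import *
s,p,r=st();print(p,s['ft_force'],s['torque'],r.inv().apply(np.array([.587,.0615,p[2]])-p),np.arctan2(p[1]-.0615,p[0]-.587))"
```

```text
time: 19.42
tcp_pos: [0.5355, -0.0013, 0.0994]
orientation: [0.908, 0.418, -0.0, 0.0]
ft_force: [-2.7, -0.5, 7.4]
finger_gap: 0.136
finger_force: 59.0
time: 19.92
tcp_pos: [0.5128, 0.0301, 0.0992]
orientation: [0.982, 0.191, -0.001, 0.0]
ft_force: [-5.2, 0.3, 10.4]
finger_gap: 0.137
finger_force: 59.3
[0.51281155 0.03013964 0.09921796] [-5.21923315  0.33533538 10.4403134 ] [-0.02871096  1.09268606  0.09030054] [ 0.08053338 -0.00132456 -0.00013295] -2.7416614604266805
```

To row units: -0.0127 m is -2.54, -0.002 m is -0.4.

```bash
echo '{"motion": [[0.04, -2.54, 0, 0, 0, 0.16], [0.04, -2.54, 0, 0, 0, 0.16], [0, -0.4, 0, 0, 0, 0.02], [0, 0, 0, 0, 0, 0]]}' | python3 shift.py
python3 -c "
from h import *
s,p,r=st();print(p,s['ft_force'],s['torque'],np.arctan2(p[1]-.0615,p[0]-.587))"
```

```text
time: 20.42
tcp_pos: [0.507, 0.0567, 0.0993]
orientation: [1.0, 0.023, 0.0, -0.0]
ft_force: [-1.4, 1.2, 8.9]
finger_gap: 0.14
finger_force: 59.1
[0.50696086 0.05665991 0.09929826] [-1.38778447  1.17213064  8.8760348 ] [0.40109541 0.43718862 0.11975441] -3.081194651498264
```

```bash
echo '{"motion": [[0, -0.3, 0, 0, 0, 0.01], [0, -0.3, 0, 0, 0, 0], [0, 0, 0, 0, 0, 0]]}' | python3 shift.py
echo '{"motion": [[0, -0.3, 0, 0, 0, 0], [0, 0, 0, 0, 0, 0]]}' | python3 shift.py
echo '{"motion": [[0, -0.3, 0, 0, 0, 0], [0, 0, 0, 0, 0, 0]]}' | python3 shift.py
```

```text
time: 20.8
tcp_pos: [0.5069, 0.0582, 0.0993]
orientation: [1.0, 0.017, 0.0, 0.0]
ft_force: [-2.1, -0.5, 8.8]
finger_gap: 0.135
finger_force: 59.2
time: 21.05
tcp_pos: [0.5068, 0.0584, 0.0993]
orientation: [1.0, 0.016, 0.0, 0.001]
ft_force: [-2.0, -4.8, 9.1]
finger_gap: 0.135
finger_force: 59.2
time: 21.3
tcp_pos: [0.5069, 0.0585, 0.0993]
orientation: [1.0, 0.016, 0.0, 0.002]
ft_force: [-1.7, -7.0, 9.5]
finger_gap: 0.131
finger_force: 59.3
```

The keeper is on its stop: y stays at 0.0585 while the force grows. Release and lift clear, then verify.

To row units: 0.06 m is 12, -0.05 m is -10.

```bash
echo '{"motion": [[0, 0, 0, 0, 0, 0], [0, 0, 0, 0, 0, 0], [0, 0, 0, 0, 0, 0]]}' | python3 shift.py 0.5
echo '{"motion": [[0, 0, -4, 0, 0, 0], [0, 0, -10, 0, 0, 0], [0, 0, -10, 0, 0, 0], [-10, 0, 0, 0, 0, 0], [0, 0, 0, 0, 0, 0]]}' | python3 shift.py
echo '{"motion": [[0, 12, -2, 0, 0, 0], [0, 12, 0, 0, 0, 0], [0, 12, 0, 0, 0, 0], [0, 0, 0, 0, 0, 0], [0, 0, 0, 0, 0, 0]]}' | python3 shift.py
python3 - <<'E'
from h import *
for n in ("scene","wrist","top"):
    d=manip.get_image(n);c=cam(d);cv2.imwrite(f"pics/f_{n}.png",d["img"])
    print(n,"pred knob closed",proj(c,[(.507,.0584,.11),(.507,.0584,.098)]).round(1).tolist(),"pivot",proj(c,(.587,.0615,.086)).round(1).tolist())
    h=cv2.cvtColor(d['img'],cv2.COLOR_BGR2HSV);m=((h[...,1]>70)&(h[...,0]<22)&(h[...,0]>8)).astype(np.uint8)
    k,l,s,ce=cv2.connectedComponentsWithStats(m)
    print([(s[i].tolist(),ce[i].round(1).tolist()) for i in range(1,k) if 30<s[i][4]<6000])
print(st()[1],manip.sense()["ft_force"])
E
```

```text
time: 21.68
tcp_pos: [0.5063, 0.0618, 0.0983]
orientation: [1.0, 0.017, -0.0, -0.0]
ft_force: [-0.5, 0.2, -0.7]
finger_gap: 0.501
finger_force: 0.0
time: 22.3
tcp_pos: [0.4528, 0.0596, 0.2182]
orientation: [1.0, 0.017, -0.001, 0.001]
ft_force: [-0.3, -0.2, -0.4]
finger_gap: 0.506
finger_force: 0.0
time: 22.92
tcp_pos: [0.4625, -0.1196, 0.2281]
orientation: [1.0, 0.016, -0.0, -0.0]
ft_force: [-0.0, -0.1, 0.1]
finger_gap: 0.501
finger_force: 0.0
scene pred knob closed [[367.7, 247.9], [367.3, 253.2]] pivot [[325.0, 243.9]]
[([435, 33, 21, 12, 111], [445.8, 38.5]), ([229, 71, 19, 20, 331], [238.8, 80.6]), ([267, 98, 73, 27, 718], [303.7, 110.8]), ([153, 120, 12, 10, 61], [158.4, 124.7]), ([125, 229, 6, 17, 45], [127.7, 237.7]), ([149, 240, 6, 14, 31], [151.5, 247.0]), ([334, 241, 10, 6, 36], [339.4, 243.3]), ([620, 243, 20, 61, 451], [633.7, 279.6]), ([363, 247, 8, 14, 102], [366.4, 253.3]), ([318, 249, 55, 57, 1302], [345.4, 283.2]), ([144, 250, 6, 13, 34], [146.1, 256.6]), ([112, 252, 11, 25, 45], [117.2, 263.1]), ([91, 260, 16, 26, 124], [98.6, 274.2]), ([146, 263, 16, 71, 196], [153
[... 302 characters left out ...]
, 22, 16, 104], [123.9, 150.0]), ([123, 152, 47, 13, 354], [147.3, 158.8]), ([295, 243, 16, 7, 65], [303.8, 246.4]), ([155, 286, 67, 64, 2156], [191.4, 319.0]), ([333, 292, 13, 32, 163], [338.3, 305.6]), ([314, 351, 24, 55, 737], [325.1, 373.9])]
top pred knob closed [[300.5, 300.3], [300.6, 300.8]] pivot [[299.7, 254.7]]
[([428, 180, 13, 13, 49], [433.7, 186.8]), ([58, 259, 115, 221, 3549], [118.8, 389.9]), ([277, 258, 49, 52, 671], [300.3, 289.0]), ([297, 297, 8, 7, 44], [300.7, 299.7]), ([461, 327, 10, 14, 32], [465.2, 332.8]), ([451, 329, 17, 32, 110], [459.2, 347.1]), ([178, 384, 204, 96, 4988], [286.6, 434.0])]
[ 0.46261292 -0.11840372  0.22835629] [ 0.15769174 -0.34193783 -0.17376163]
```

The knob is found at the fully closed position in all three views: scene (366,253), wrist (71,158) and top (300.7,299.7), each matching prediction. I hand in.

```bash
python3 -c "
from bench import manip
print(manip.hand_in())"
```

```text
the job is handed in; nothing more can be done
None
```

I handed the job in at about 23 s: both deep tins are stacked flat on the loaded tin up to the scored line, the keeper is turned fully across onto its stop, the shallow tin is left on the desk, and I did not touch the glue stick or the hole punch.

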